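Get the ladle out of the half-covered utensil bin

TASK

Fetch the ladle from the white utensil bin: its handle has slid under the fixed half of the cover. Slide the clear lid all the way back, then take hold of the ladle, tilt it and draw it out slantwise through the open half, without wrenching it against the bin and without disturbing the cup, the portion pot and the pot lid on the table. Finish still holding the ladle motionless in the air, every part of it at least 5 cm above the bin, with the lid left open.

Things in the scene. Friction and masses are not known exactly. Their poses are not given: they have to be found in the camera images.
- bin: White plastic bin, fixed to the table, 188 (its x) x 368 (its y) x 80 mm. Origin: centre of its underside, on the table; y long axis, z up. Inside: x +-90, y +-180 mm, floor at z 8 mm. From y -184 to -22 mm it has a fixed cover (z 80 to 84 mm); the +y half opens when the clear lid slides back. Rails on the long sides (x +-88 to 100 mm) reach z 94 mm, the end walls 80 mm.
- bin_mouth (a point): Centre of the opening that the open lid leaves, level with the wall tops (80 mm up); axes as the bin's. The opening is 195 mm long (bin y -15 to +180 mm) and 180 mm wide: shorter than the ladle.
- lid (a joint): How far (m) the clear lid is slid back over the fixed cover, along the bin's -y: 0 shut, 0.195 fully open. About 1.5 N of friction, a little more when quick; stays where it is left. The lid is a 4 mm plate, z 86 to 90 mm; fully open its front edge, with a bead below down to z 81 mm, stands at the bin's y -15 mm.
- lid_pull (a point): Centre of the black pull bar on the clear lid, 112 mm above the table: the bar is 78 mm along the bin's x, 12 mm wide along y, 12 mm high, on two posts. It moves with the lid: at the bin's y +30 mm when shut, -165 mm when fully open. Axes as the bin's.
- ladle_neck (a point): Centre of the ladle's straight thin neck, a place to grip: 11 mm wide, 7 mm thick for 30 mm towards the handle and 25 mm towards the bowl, sloping up 10 degrees to the bowl. x runs from handle to bowl, y across; z up as it lies, 40 mm above the bin floor. Ladle: 303 mm long, about 80 g, centre of mass 23 mm along +x. It lies on the bin floor, bowl to the bin's +y, handle under the cover.
- ladle_end (a point): Tip of the ladle's handle, 190 mm along -x and 34 mm below the neck point as it lies; axes as the neck's. The handle is up to 25 mm wide and 16 mm thick; 56 mm from the neck point towards the handle its top lies 7 mm below that point.
- ladle_lip (a point): Far lip of the ladle's bowl, 106 mm along +x and 18 mm below the neck point; axes as the neck's. The bowl is 82 mm wide and 40 mm deep, from 30 mm to 110 mm along +x of the neck point, its underside 40 mm below that point.
- steel_cup: Bystander: small steel portion cup, 68 mm across, 42 mm high; origin at the centre of its underside.
- sauce_pot: Bystander: lidded portion pot, 53 mm across, 36 mm high; origin at the centre of its underside.
- pot_lid: Bystander: round steel pot lid with a knob, 118 mm across, 27 mm high, lying flat; origin at the centre of its underside.
- teaspoon: A teaspoon, 132 x 29 x 10 mm, that lies beside the ladle's handle on the bin floor under the fixed cover, at the bin's x -70 mm; it may stay there. Origin at the centre of its underside.

How it is judged:
By the outcome, as a careful person would: the job done as asked, in the order asked, and still so for the second after the job is handed in, while the arm keeps its last pose, push and grip.
It also fails if it takes over 51 s, if anything falls off the work surface, if the arm or the gripper's body presses on something with over 40 N, if the wrist force passes 120 N, or if a joint passes its speed limit or range.

ROBOT

A 7-joint arm with a two-finger parallel gripper is mounted at the origin on a cart in front of the work surface, level with it; the furniture and walls round the work are solid. World frame = base frame: x ahead of the robot, y to its left, z up, the work surface at z = 0. Lengths are in m, angles in rad, forces in N, time in s.
With the tool pointing down it reaches from about 0.425 to 0.925 m from the base axis. Payload 6.8 kg.
Tool frame: the origin (TCP) lies on the centre line of the jaws, within the pads' length; the fingertips stand 19 mm ahead of it and the grasp point (between the pads) is the TCP (r.tip_extent is the y of the fingertips in the tool frame, in m); y points along the fingers, z is the direction in which the jaws open and shut, and the axes are right-handed (so a half turn about y gives the same grasp; the last joint's range is limited). The gripper opens to 85 mm and grips with 20 to 120 N. Pads are 22 mm wide; open, the fingers measure 114 mm over their backs; the gripper's body (76 mm by 85 mm) begins 54 mm behind the grasp point. The pads swing forward as they close: fully open they stand 13 mm farther back than shut.
Start: joints at [-0.108, 0.477, 0.022, 1.555, -0.011, 1.109, -0.083], TCP at [0.675, 0, 0.25] pointing down, gripper open.
Joint ranges: [-2.96, 2.96], [-0.34, 2.1], [-1.41, 1.46], [0.24, 2.44], [-1.37, 4.51], [0.17, 1.92], [-2.96, 2.96]. Speed limits (rad/s): [2.39, 2.39, 3.14, 3.14, 3.14, 3.14, 3.14].

INTERFACE

Orientations are given as a rotation vector (axis times angle).
In Python, from bench import r gives the robot as it stands. The module is installed in compiled form; this text tells all that it offers.
- The arm moves only by the tool jog_arm, never from a script. Its argument "motion" is a list of rows, each a list of 3 entries, a list of its own where there are three numbers: the opening, from 0 (shut) to 1 (fully open), then the shift along the tool's x, y, z in m, then the turn, a rotation vector about the tool's x, y, z in degrees. A call has 1 to 10 rows; each row shifts and turns the commanded pose from where the row before left it, along the tool's axes as they then stand; what a row does not reach is not made up. A row lasts 1/12 s, in which the tool goes at most 41.7 mm and 7.16 degrees, less where a joint would pass 70% of its speed; a pose out of reach is approached as far as the arm can. A call with a gripper value outside its range is refused whole. The fingers move at their own pace and stop on an object; "force" is the grip in N (left out, the last holds). Time passes only in rows, so rows that do not move let the fingers close. It gives the time, the measured TCP pose, the force and the opening at its end, in the units of the state.
- r.get_obs(): the state, without advancing time (a new reading comes with each control period).
- r.grab_frame(name): name is "scene" or "side" or "wrist"; returns a dict with "image" (400x640x3 uint8, red, green, blue), "range_z" (400x640 float32, m along the optical axis (not along the pixel's ray), 0 where there is no reading), "fx", "fy", "cx", "cy" (pixels), "xyz" and "orientation" of the camera in the world. Camera axes: x right, y down, z forward; pixel columns grow to the right and rows downward; lengths in m; the calibration is good to about 2 mm. A picture is of the moment at which its call begins.
- r.hand_in(): hands the job in, once; it reports no verdict.
The state is a dict: "clock": time; "joints": joint angles; "qvel": joint speeds; "tau": joint torques, N m; "tcp_pos": TCP position; "orientation": TCP orientation; "contact_force": force on the tool from outside, world axes, zero at the start; "moment": the same for the moment, N m; "grip_width": finger opening in m.
Only numpy, scipy, OpenCV 4.12 (cv2) and the standard library are available. Lean on these libraries where they do the work, as an engineer would, in place of code of your own. Each camera call takes 0.05 s, during which the arm holds its last target.

## Working session

There is one attempt and no reset: what is moved stays moved. The work goes in short steps, Python scripts to look and compute and a tool call to move; the robot and the scene stay as the last step left them, time stands still between calls to the robot, and variables do not carry over. Pictures are saved under pics/ and viewed, and the job is handed in when it is done.

Besides the shell and the picture viewer there is one more tool, called after "Emit:" as name([rows], argument=value, ...), one row to a line, values as JSON. jog_arm: Moves the arm, as the interface text tells. Its arguments: {"type":"object","properties":{"motion":{"type":"array","items":{"type":"array"}},"force":{"type":"number"}},"required":["motion"]}

```bash
mkdir -p pics
cat > h.py <<'E'
import numpy as np, cv2
from scipy.spatial.transform import Rotation as R
from bench import r
def save(n,f): cv2.imwrite(f'pics/{n}.png',cv2.cvtColor(f['image'],cv2.COLOR_RGB2BGR))
def Rm(o):
    o=np.array(o,float)
    return o if o.shape==(3,3) else (R.from_rotvec(o).as_matrix())
def rays(f,uv):
    uv=np.atleast_2d(uv).astype(float)
    d=np.c_[(uv[:,0]-f['cx'])/f['fx'],(uv[:,1]-f['cy'])/f['fy'],np.ones(len(uv))]
    return d@Rm(f['orientation']).T
def onz(f,uv,z):
    d=rays(f,uv);o=np.array(f['xyz']);return o+d*((z-o[2])/d[:,2])[:,None]
def cloud(f):
    v,u=np.mgrid[0:400,0:640]
    d=rays(f,np.c_[u.ravel(),v.ravel()]);return (np.array(f['xyz'])+d*f['range_z'].ravel()[:,None]).reshape(400,640,3)
def proj(f,p):
    c=(np.atleast_2d(p)-np.array(f['xyz']))@Rm(f['orientation'])
    return np.c_[f['fx']*c[:,0]/c[:,2]+f['cx'],f['fy']*c[:,1]/c[:,2]+f['cy']]
E
python3 - <<'E'
from h import *
import pickle
o=r.get_obs();print(o)
for n in ['scene','side','wrist']:
    f=r.grab_frame(n);save(n+'0',f);pickle.dump(f,open(n+'0.pkl','wb'))
    print(n,f['xyz'],f['orientation'],f['fx'],f['cx'])
E
```

```text
{'clock': 0.0, 'joints': array([-0.10806963,  0.47778046,  0.02235123,  1.55645587, -0.01149906,
        1.10929844, -0.08310283]), 'qvel': array([ 0.00171956, -0.00072198,  0.00031986, -0.00058371, -0.00116448,
        0.00255875,  0.0012899 ]), 'tau': array([-5.45967814e-04, -5.96443820e+01,  1.60769675e+00, -2.81194621e+01,
        1.24063640e-02,  9.39900521e-03,  2.20753498e-05]), 'tcp_pos': array([ 6.74441030e-01, -4.03192315e-05,  2.49337217e-01]), 'orientation': array([-1.21062444,  1.2104805 , -1.20846328]), 'contact_force': array([ 0.15378722, -0.36470867,  0.44203134]), 'moment': array([0.00738566, 0.03266435, 0.01878821]), 'grip_width': 0.08525055453711103}
scene [-0.52535344 -0.51341646  0.74155511] [-1.79812661  1.18559464 -0.66492168] 460.50811245574056 311.94583203195583
side [0.48737202 1.39957737 0.76501494] [-0.069711    2.64832077 -1.66997767] 475.4198502464558 322.14086115032535
wrist [0.67383677 0.07091294 0.37298859] [ 2.85878673e+00  3.65394790e-04 -3.67749910e-03] 283.5989907965408 320.6224623358693
```

View pics/scene0.png

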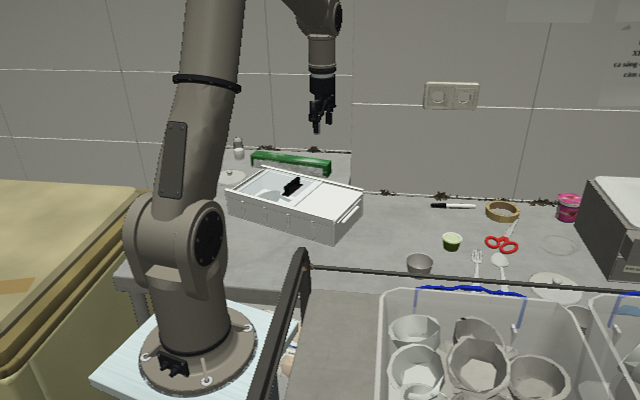

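View pics/side0.png

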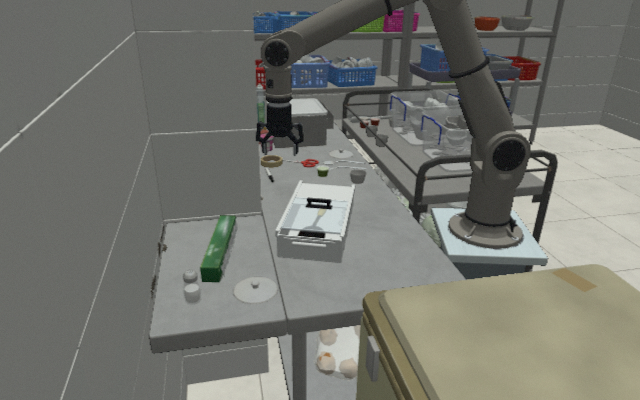

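View pics/wrist0.png

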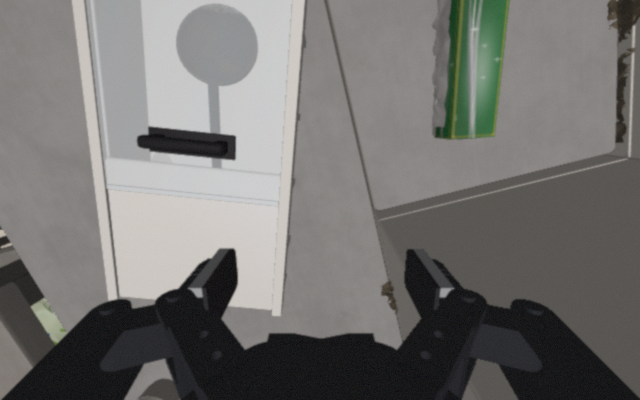

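Wrist view: bin spans columns 70–305, pull bar at (187,143), ladle bowl at (217,45), neck at (215,110). Zooming to get precise edges.

Run:
```python
from h import *
import pickle
f=pickle.load(open('wrist0.pkl','rb'))
im=cv2.cvtColor(f['image'],cv2.COLOR_RGB2BGR)
cv2.imwrite('pics/wz.png',cv2.resize(im[0:330,60:320],None,fx=2.3,fy=1.8,interpolation=cv2.INTER_CUBIC))
P=cloud(f)
for v in (20,60,120,180,220,260,290):
    row=P[v,60:320]
    h=row[:,2]
    m=np.where((h>0.086)&(h<.1))[0]+60
    print(v,m.min() if len(m) else None,m.max() if len(m) else None,[ (u,P[v,u].round(4).tolist()) for u in (m.min(),m.max())] if len(m) else '')
print([ (u,P[145,u].round(3).tolist()) for u in (140,160,180,200,225)])
print([ (u,v,P[v,u].round(3).tolist()) for u,v in ((217,45),(190,45),(215,110),(200,250),(150,250),(250,350),(350,250))])
```

```text
20 74 303 [(np.int64(74), [0.4589, 0.1535, 0.0929]), (np.int64(303), [0.6579, 0.1531, 0.0937])]
60 79 300 [(np.int64(79), [0.4558, 0.1219, 0.0931]), (np.int64(300), [0.6545, 0.122, 0.0919])]
120 86 296 [(np.int64(86), [0.4511, 0.07, 0.0944]), (np.int64(296), [0.6492, 0.07, 0.0867])]
180 94 291 [(np.int64(94), [0.4454, 0.0121, 0.094]), (np.int64(291), [0.643, 0.0114, 0.0901])]
220 98 288 [(np.int64(98), [0.4401, -0.0305, 0.094]), (np.int64(288), [0.6385, -0.0319, 0.0897])]
260 103 285 [(np.int64(103), [0.4343, -0.0776, 0.0926]), (np.int64(285), [0.6335, -0.0796, 0.0885])]
290 107 282 [(np.int64(107), [0.432, -0.1144, 0.0941]), (np.int64(282), [0.6295, -0.1146, 0.0933])]
[(140, [0.513, 0.049, 0.118]), (160, [0.531, 0.049, 0.118]), (180, [0.548, 0.049, 0.118]), (200, [0.566, 0.049, 0.118]), (225, [0.586, 0.048, 0.109])]
[(217, 45, [0.58, 0.135, 0.088]), (190, 45, [0.556, 0.135, 0.09]), (215, 110, [0.573, 0.079, 0.091]), (200, 250, [0.538, -0.07, 0.083]), (150, 250, [0.482, -0.07, 0.084]), (250, 350, [0.654, 0.011, 0.31]), (350, 250, [0.715, -0.11, 0.0])]
```

View pics/wz.png

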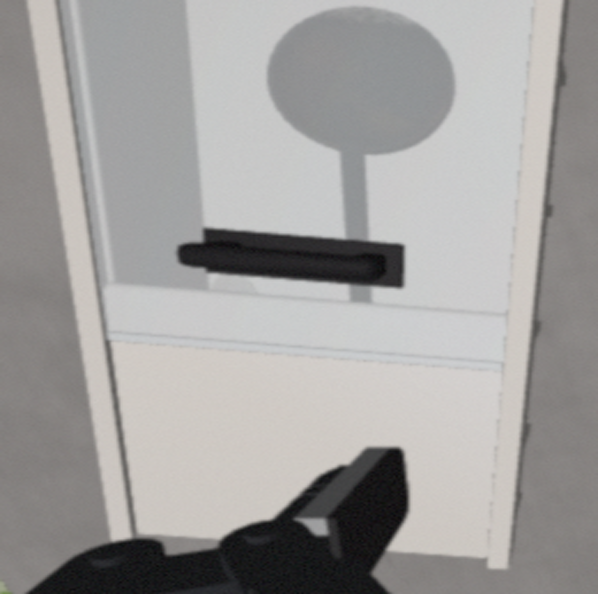

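```bash
cat > binf.py <<'E'
from h import *
E
python3 - <<'E'
from h import *
import pickle
f=pickle.load(open('wrist0.pkl','rb'));P=cloud(f)
# rails: edges
L=[];Rr=[]
for v in range(5,290):
    h=P[v,60:320,2]; m=np.where((h>0.0915)&(h<.1))[0]+60
    if len(m)<2: continue
    L.append((m.min()-.5,v)); 
    # right: bright->dark by height drop
    m2=np.where((P[v,270:320,2]>0.06))[0]+270
    Rr.append((m2.max()+.5,v))
L=onz(f,L,.094);Rr=onz(f,Rr,.094)
pl=np.polyfit(L[:,1],L[:,0],1);pr=np.polyfit(Rr[:,1],Rr[:,0],1)
print(pl,pr,np.degrees(np.arctan([pl[0],pr[0]])),(np.polyval(pr,0)-np.polyval(pl,0)))
a=np.mean(np.arctan([pl[0],pr[0]]));
a=np.arctan(pl[0]) if abs(pl[0]-pr[0])>.03 else a
# bar
m=(P[...,2]>.112)&(P[...,2]<.125);m[:,:120]=0;m[:,250:]=0;m[200:]=0
v,u=np.where(m);print('bar px',u.min(),u.max(),v.min(),v.max(),m.sum())
q=onz(f,np.c_[u,v],.118)
c=cv2.minAreaRect((q[:,:2]*1e4).astype(np.float32));print('bar',np.array(c[0])/1e4,np.array(c[1])/1e4,c[2])
yb=np.array([np.sin(a),np.cos(a)]);xb=np.array([np.cos(a),-np.sin(a)])
cb=np.array(c[0])/1e4
mid=(np.polyval(pl,0)+np.polyval(pr,0))/2
# centreline point at y=0
O=cb-yb*.03; s=(O-np.array([mid,0]))@xb
print('yaw',np.degrees(-a),'O from bar',O,'bar off centreline',s)
# end of bin
for uv in ((107,300),(118,299),(273,316),(283,317)):
    p=onz(f,uv,.094)[0];print(uv,((p[:2]-O)@xb).round(4),((p[:2]-O)@yb).round(4))
# lid front/ back edge, cover
Q=(P[...,:2]-O);X=Q@xb;Y=Q@yb
# ladle mask seen: dark
g=cv2.cvtColor(f['image'],cv2.COLOR_RGB2GRAY)
print(g[45,160:280:6],g[105,190:240:4],g[180,150:260:10])
E
```

```text
[0.10418248 0.44330905] [0.09503516 0.64569022] [5.94775962 5.42880889] 0.20238117218407242
bar px 137 225 135 155 1180
bar [0.54947461 0.04865201] [0.01208217 0.07765827] 84.0798568725586
yaw -5.68828425304357 O from bar [0.54650112 0.01879974] bar off centreline 0.0001282743349619388
(107, 300) -0.1023 -0.1573
(118, 299) -0.0896 -0.1546
(273, 316) 0.0875 -0.1597
(283, 317) 0.0992 -0.1598
[199 199 200 146 144 144 146 144 147 149 147 146 146 146 147 147 151 202
 202 203] [202 200 201 200 202 148 148 153 201 201 203 202 202] [201 201 201 202 203 202 204 205 204 203 205]
```

Run:
```python
from h import *
import pickle
a=np.radians(5.9);yb=np.array([np.sin(a),np.cos(a)]);xb=np.array([np.cos(a),-np.sin(a)]);O=np.array([.5465,.0188])
f=pickle.load(open('wrist0.pkl','rb'));P=cloud(f)
X=(P[...,:2]-O)@xb;Y=(P[...,:2]-O)@yb
for v in list(range(150,200,4))+list(range(296,325,2)): print(v,P[v,180,2].round(4),Y[v,180].round(4), f['image'][v,180], P[v,255,2].round(4),Y[v,255].round(4),f['image'][v,255])
for n in ('scene','side'):
    f=pickle.load(open(n+'0.pkl','rb'));P=cloud(f);X=(P[...,:2]-O)@xb;Y=(P[...,:2]-O)@yb
    m=(P[...,2]>.06)&(P[...,2]<.1)&(abs(X)<.11)&(abs(Y)<.25)
    print(n,m.sum(),np.percentile(Y[m],[0,.5,1,2,98,99,99.5,100]).round(4),np.percentile(X[m],[0,1,99,100]).round(4))
```

```text
150 0.1167 0.0255 [28 25 29] 0.0894 0.0289 [203 204 204]
154 0.0922 0.0177 [119 121 121] 0.0895 0.025 [203 203 204]
158 0.0897 0.0133 [198 200 201] 0.0896 0.021 [203 202 202]
162 0.0911 0.0096 [199 201 201] 0.09 0.0171 [204 204 204]
166 0.091 0.0055 [196 197 197] 0.0889 0.0129 [203 202 202]
170 0.0893 0.0011 [201 203 203] 0.0897 0.009 [201 201 200]
174 0.0897 -0.003 [200 202 202] 0.0895 0.0048 [202 201 201]
178 0.0903 -0.007 [201 204 204] 0.0885 0.0005 [204 204 206]
182 0.0895 -0.0114 [203 203 204] 0.0898 -0.0034 [205 206 207]
186 0.0901 -0.0155 [202 202 204] 0.0888 -0.0078 [205 205 207]
190 0.0905 -0.0196 [194 196 196] 0.0892 -0.012 [205 205 207]
194 0.092 -0.0234 [200 203 205] 0.0906 -0.0158 [206 207 207]
198 0.0839 -0.0303 [208 203 199] 0.0908 -0.0201 [194 196 197]
296 0.2892 0.0023 [26 28 26] 0.0829 -0.1426 [204 198 194]
298 0.2897 0.0019 [26 28 28] 0.0834 -0.145 [204 199 193]
300 0.2897 0.0011 [23 26 22] 0.0824 -0.1485 [204 198 194]
302 0.2901 0.0006 [25 25 27] 0.0846 -0.1496 [201 197 191]
304 0.2923 0.0015 [20 23 24] 0.0837 -0.1531 [203 200 193]
306 0.2933 0.0016 [27 29 26] 0.0844 -0.1553 [202 197 193]
308 0.294 0.0013 [23 27 26] 0.0844 -0.158 [175 170 166]
310 0.2952 0.0015 [14 22 20] -0.0003 -0.2271 [132 129 126]
312 0.2967 0.0021 [25 26 29] 0.0001 -0.2304 [130 127 124]
314 0.2966 0.0012 [24 21 26] 0.0021 -0.2324 [132 128 126]
316 0.2991 0.0025 [23 25 24] 0.0026 -0.2357 [132 129 125]
318 0.2994 0.002 [28 27 28] 0.0008 -0.2408 [133 129 128]
320 0.3007 0.0024 [19 19 20] 0.0017 -0.2437 [132 129 127]
322 0.3069 0.0071 [18 15 20] 0.0006 -0.2484 [133 131 128]
324 0.3075 0.007 [25 28 26] 0.0014 -0.2515 [135 131 129]
scene 5044 [-0.169  -0.1655 -0.1629 -0.161   0.2041  0.2062  0.2073  0.2108] [-0.1057 -0.1025  0.0945  0.1032]
side 3467 [-0.1651 -0.1565 -0.1548 -0.1485  0.2133  0.2149  0.2167  0.2232] [-0.1037 -0.1026  0.0933  0.0969]
```

Run:
```python
import cv2
im=cv2.imread('pics/side0.png');cv2.imwrite('pics/sz.png',cv2.resize(im[160:300,180:380],None,fx=4,fy=4,interpolation=cv2.INTER_CUBIC))
```

```text
(no output)
```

View pics/sz.png

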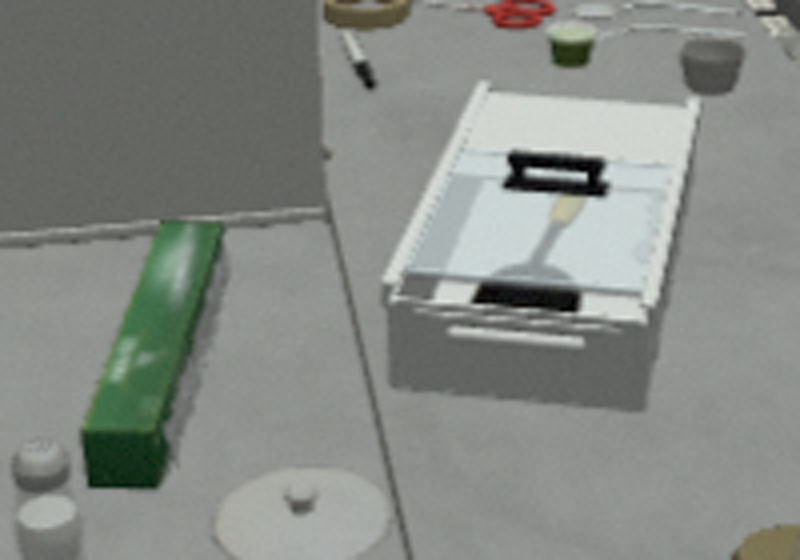

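Bin end edges sit at −0.159/+0.208 m relative to a "shut" assumption, so the lid is actually already ~25 mm open: the bin origin is ≈(0.549, 0.044), yaw −5.9°. Now the move toward the pull bar's +y side.

```bash
cat > binf.py <<'E'
from h import *
a=np.radians(5.9);yb=np.array([np.sin(a),np.cos(a),0]);xb=np.array([np.cos(a),-np.sin(a),0]);O=np.array([.5491,.0442,0]);zb=np.array([0,0,1.])
B=np.c_[xb,yb,zb]
def tb(p): return (np.array(p)-O)@B
def fw(p): return O+B@np.array(p)
E
cat > plan.py <<'E'
from binf import *
def show():
    o=r.get_obs();M=Rm(o['orientation']);p=o['tcp_pos']
    print('t',round(o['clock'],2),'bin tcp',(tb(p)*1e3).round(1),'w',np.array(o['grip_width']*1e3).round(1),'F',np.array(o['contact_force']).round(1))
    print('tool axes in bin cols x,y,z:\n',(B.T@M).round(3));return o,M,p
def totool(M,dw): return (M.T@dw*1e3).round(1)
E
python3 - <<'E'
from plan import *
o,M,p=show()
print('r.tip',r.tip_extent)
# desired: tool axes: y=-z; z=+-xb
for s in (1,-1):
    z=s*xb;y=-zb;x=np.cross(y,z);T=np.c_[x,y,z];print(s,np.degrees(R.from_matrix(M.T@T).as_rotvec()).round(2))
t=fw([0,.035,.116]); print(t, totool(M,t-p))
E
```

```text
t 0.15 bin tcp [129.4 -31.1 249.5] w 85.3 F [ 0.1 -0.4 -0.4]
tool axes in bin cols x,y,z:
 [[ 0.103 -0.001  0.995]
 [-0.995 -0.     0.103]
 [ 0.    -1.    -0.001]]
r.tip 0.019
1 [0.08 5.9  0.01]
-1 [ 2.000e-02 -1.741e+02 -1.200e-01]
[0.55269774 0.0790146  0.116     ] [ -79.1  133.7 -121.7]
```

Emit:
jog_arm([
  [0, [0, 0, 0], [0, 5.9, 0]],
  [0, [-0.016, 0, -0.032], [0, 0, 0]],
  [0, [-0.016, 0, -0.032], [0, 0, 0]],
  [0, [-0.016, 0, -0.032], [0, 0, 0]],
  [0, [-0.016, 0.01, -0.033], [0, 0, 0]],
  [0, [0, 0.033, 0], [0, 0, 0]],
  [0, [0, 0.033, 0], [0, 0, 0]],
  [0, [0, 0.025, 0], [0, 0, 0]],
  [0, [0, 0, 0], [0, 0, 0]],
  [0, [0, 0, 0], [0, 0, 0]],
], force=40)

```text
clock: 0.98
tcp_pos: [0.5524, 0.0767, 0.1485]
orientation: [-1.162, 1.287, -1.284]
contact_force: [0.1, 0.5, 0.3]
grip_width: 0.0001
```

Run:
```python
from plan import *
show();f=r.grab_frame('wrist');save('w1',f)
```

```text
t 0.98 bin tcp [ -0.   32.7 148.5] w 0.1 F [0.1 0.5 0.3]
tool axes in bin cols x,y,z:
 [[-0.    -0.003  1.   ]
 [-1.    -0.001 -0.   ]
 [ 0.001 -1.    -0.003]]
```

View pics/w1.png

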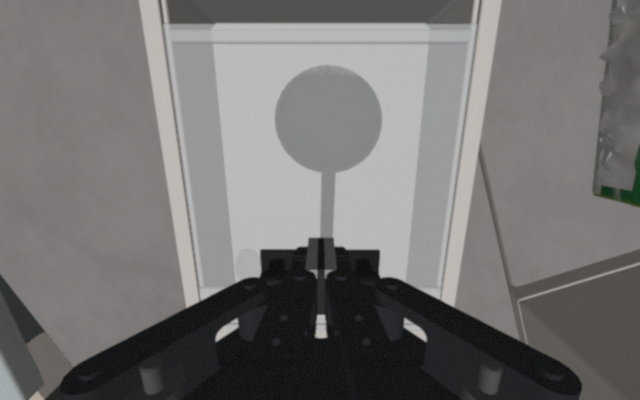

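Emit:
jog_arm([
  [0, [0, 0.016, 0], [0, 0, 0]],
  [0, [0, 0.016, 0], [0, 0, 0]],
  [0, [0, 0, 0], [0, 0, 0]],
  [0, [0.006, 0, 0], [0, 0, 0]],
  [0, [0.008, 0, 0], [0, 0, 0]],
  [0, [0.01, 0, 0], [0, 0, 0]],
  [0, [0.014, 0, 0], [0, 0, 0]],
  [0, [0.014, 0, 0], [0, 0, 0]],
])

```text
clock: 1.7
tcp_pos: [0.549, 0.0246, 0.1189]
orientation: [-1.156, 1.283, -1.285]
contact_force: [0.8, 2.0, 1.2]
grip_width: -0.0
```

Run:
```python
from plan import *
show();f=r.grab_frame('wrist');save('w2',f)
```

```text
t 1.7 bin tcp [  1.9 -19.6 118.9] w -0.0 F [0.8 2.  1.2]
tool axes in bin cols x,y,z:
 [[ 0.     0.003  1.   ]
 [-1.     0.001  0.   ]
 [-0.001 -1.     0.003]]
```

View pics/w2.png

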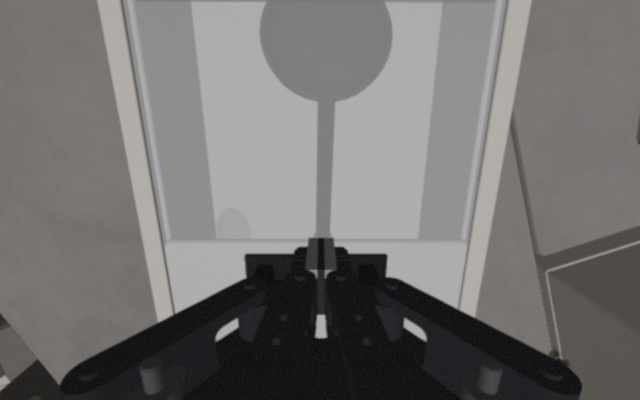

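Emit:
jog_arm([
  [0, [0.015, 0, 0], [0, 0, 0]],
  [0, [0.015, 0, 0], [0, 0, 0]],
  [0, [0.015, 0, 0], [0, 0, 0]],
  [0, [0.015, 0, 0], [0, 0, 0]],
  [0, [0.015, 0, 0], [0, 0, 0]],
  [0, [0.015, 0, 0], [0, 0, 0]],
  [0, [0.012, 0, 0], [0, 0, 0]],
  [0, [0.01, 0, 0], [0, 0, 0]],
  [0, [0.006, 0, 0], [0, 0, 0]],
  [0, [0, 0, 0], [0, 0, 0]],
])

```text
clock: 2.58
tcp_pos: [0.5355, -0.094, 0.1175]
orientation: [-1.158, 1.286, -1.287]
contact_force: [-0.2, -0.4, 0.4]
grip_width: 0.0004
```

Run:
```python
from plan import *
show();f=r.grab_frame('wrist');save('w3',f)
```

```text
t 2.58 bin tcp [   0.7 -138.9  117.5] w 0.4 F [-0.2 -0.4  0.4]
tool axes in bin cols x,y,z:
 [[-0.002 -0.     1.   ]
 [-1.    -0.001 -0.002]
 [ 0.001 -1.    -0.   ]]
```

View pics/w3.png

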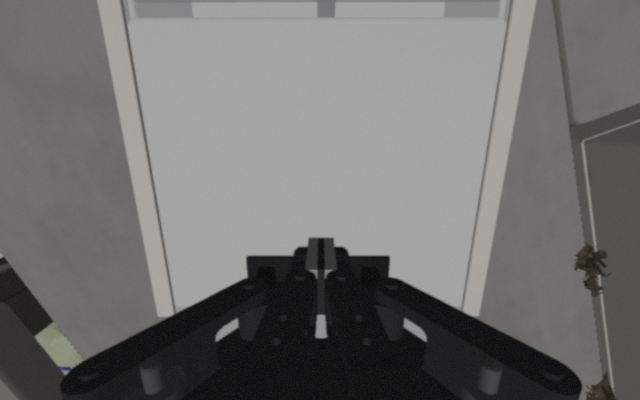

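Emit:
jog_arm([
  [0, [0.004, 0, 0], [0, 0, 0]],
  [0, [0.004, 0, 0], [0, 0, 0]],
  [0, [0.002, 0, 0], [0, 0, 0]],
  [0, [0, 0, 0], [0, 0, 0]],
])

```text
clock: 2.97
tcp_pos: [0.5345, -0.1024, 0.1171]
orientation: [-1.159, 1.285, -1.285]
contact_force: [0.8, -0.0, 0.0]
grip_width: -0.0005
```

Emit:
jog_arm([
  [0, [0.002, 0, 0], [0, 0, 0]],
  [0, [0.001, 0, 0], [0, 0, 0]],
  [0, [0, 0, 0], [0, 0, 0]],
])

```text
clock: 3.22
tcp_pos: [0.5344, -0.1038, 0.1171]
orientation: [-1.159, 1.285, -1.283]
contact_force: [-0.2, 5.0, -0.2]
grip_width: -0.0003
```

Emit:
jog_arm([
  [0, [0.002, 0, 0], [0, 0, 0]],
  [0, [0, 0, 0], [0, 0, 0]],
  [0, [0, 0, 0], [0, 0, 0]],
])

```text
clock: 3.47
tcp_pos: [0.5344, -0.1039, 0.1172]
orientation: [-1.158, 1.285, -1.28]
contact_force: [-0.2, 9.3, 0.3]
grip_width: 0.0001
```

The lid is against its end stop (force rises with no motion). Backing off and going up for a view into the opening.

Emit:
jog_arm([
  [0, [-0.008, 0, 0], [0, 0, 0]],
  [0, [-0.008, -0.02, 0], [0, 0, 0]],
  [0.4, [-0.02, -0.036, 0], [0, 0, 0]],
  [0.6, [-0.022, -0.035, 0], [0, 0, 0]],
  [0.6, [-0.025, -0.03, 0], [0, 0, 0]],
  [0.6, [-0.03, -0.015, 0], [0, 0, 0]],
  [0.6, [-0.03, 0, 0], [0, 0, 0]],
  [0.6, [-0.02, 0, 0], [0, 0, 0]],
  [0.6, [0, 0, 0], [0, 0, 0]],
])

```text
clock: 4.22
tcp_pos: [0.5515, 0.0605, 0.2539]
orientation: [-1.159, 1.279, -1.279]
contact_force: [-0.8, 0.2, 0.7]
grip_width: 0.0511
```

Run:
```python
from plan import *
import pickle
show();f=r.grab_frame('wrist');save('w4',f);pickle.dump(f,open('w4.pkl','wb'))
f=r.grab_frame('side');save('s4',f);pickle.dump(f,open('s4.pkl','wb'))
```

```text
t 4.22 bin tcp [  0.7  16.4 253.9] w 51.1 F [-0.8  0.2  0.7]
tool axes in bin cols x,y,z:
 [[ 0.007  0.002  1.   ]
 [-1.     0.002  0.007]
 [-0.002 -1.     0.002]]
```

View pics/w4.png

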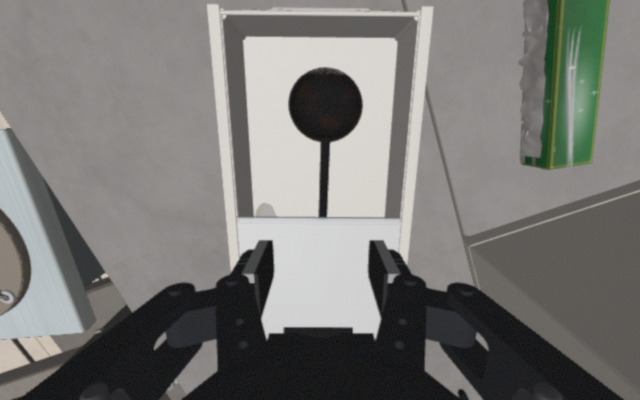

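Opening clear; bowl at (326,105), neck column ~324 rows 140–215, lid front edge at row 218. Measuring the ladle.

Run:
```python
from plan import *
import pickle
f=pickle.load(open('w4.pkl','rb'));P=cloud(f);T=(P-O)@B
g=cv2.cvtColor(f['image'],cv2.COLOR_RGB2GRAY)
m=(g<70);m[:60]=0;m[218:]=0;m[:,:270]=0;m[:,:280]=0;m[:,375:]=0
for v in range(64,218,8):
    u=np.where(m[v])[0]
    if len(u)==0: continue
    c=(u.min()+u.max())/2; ci=int(round(c)); t=T[v,ci]
    print(v,u.min(),u.max(),'bin',(t*1e3).round(1), 'width mm',((T[v,u.max()]-T[v,u.min()])[0]*1e3).round(1))
# checks
for v in (214,217,220): print(v,(T[v,300]*1e3).round(1))
for uv in ((212,10),(427,12)): print((tb(onz(f,uv,.094)[0])*1e3).round(1))
print('floor',(T[180,270]*1e3).round(1),'rails',(T[150,np.arange(205,245,4)]*1e3).round(0).tolist(),(T[150,np.arange(400,425,4)]*1e3).round(0).tolist())
```

```text
72 309 337 bin [  1.8 139.1  26.8] width mm 31.5
80 298 351 bin [  3.1 131.7  18.8] width mm 59.4
88 293 357 bin [  4.4 123.4  14.5] width mm 71.7
96 290 360 bin [  4.5 114.6  11.1] width mm 78.8
104 289 361 bin [  4.7 105.5  10. ] width mm 80.4
112 290 360 bin [ 4.7 96.1 12.8] width mm 78.8
120 293 357 bin [ 4.8 86.6 14.7] width mm 72.0
128 298 352 bin [ 4.8 77.3 21.9] width mm 60.7
136 308 343 bin [ 5.5 69.4 51.6] width mm 39.3
144 321 328 bin [ 3.3 60.9 55.9] width mm 7.8
152 321 328 bin [ 3.4 51.9 54.6] width mm 8.0
160 321 328 bin [ 3.5 42.6 52.6] width mm 8.1
168 321 327 bin [ 3.7 33.1 50.9] width mm 7.0
176 321 327 bin [ 3.8 23.6 50.3] width mm 7.1
184 320 326 bin [ 2.7 13.7 49. ] width mm 7.1
192 320 326 bin [ 2.8  2.9 44.8] width mm 7.3
200 320 326 bin [ 2.9 -7.9 42.2] width mm 7.4
208 320 326 bin [  3.  -18.2  42.3] width mm 7.5
216 320 325 bin [  1.9 -29.9  38.8] width mm 6.3
214 [-28.1 -37.7   8.1]
217 [-22.2 -13.7  89.3]
220 [-22.1 -16.6  90.7]
[-95.9 178.2  94. ]
[ 91.6 177.9  94. ]
floor [-67.3   9.5   7.6] rails [[-152.0, 48.0, 3.0], [-147.0, 48.0, 1.0], [-142.0, 48.0, 1.0], [-136.0, 48.0, 2.0], [-99.0, 57.0, 94.0], [-95.0, 58.0, 95.0], [-91.0, 57.0, 93.0], [-92.0, 56.0, 79.0], [-93.0, 54.0, 62.0], [-92.0, 53.0, 48.0]] [[88.0, 55.0, 60.0], [88.0, 57.0, 75.0], [86.0, 59.0, 93.0], [91.0, 59.0, 92.0], [94.0, 59.0, 94.0], [130.0, 50.0, 1.0], [136.0, 50.0, 1.0]]
```

```bash
cat > path.py <<'E'
import numpy as np
from scipy.interpolate import interp1d
def dens(p,n=12):
    p=np.array(p,float);q=np.r_[p,p[:1]];return np.concatenate([q[i]+(q[i+1]-q[i])*np.linspace(0,1,n,endpoint=False)[:,None] for i in range(len(p))])
LAD=dens([(-190,-27),(-56,-7),(-30,-1.5),(25,8),(35,9),(110,-12),(110,-25),(95,-36),(70,-40),(45,-36),(28,-16),(25,1),(-30,-9),(-56,-23),(-190,-40)])
def boxes(): # y0,y1,z0,z1
    return [(-184,-15,80,91),(-300,300,-50,8),(180,184,0,80),(-184,-180,0,84)]
GR=np.concatenate([dens([(-42,54),(42,54),(42,150),(-42,150)]),dens([(-13,-19),(13,-19),(13,54),(-13,54)])])
PULL=(-175,-155,90,118)
def sd(pt,b):
    c=np.array([(b[0]+b[1])/2,(b[2]+b[3])/2]);h=np.array([(b[1]-b[0])/2,(b[3]-b[2])/2])
    d=abs(pt-c)-h;return np.linalg.norm(np.maximum(d,0),axis=1)+np.minimum(d.max(1),0)
def rot(p,t):
    c,s=np.cos(t),np.sin(t);return p@np.array([[c,s],[-s,c]])
def check(W,lean0):
    W=np.array(W,float);out=[]
    for k in range(len(W)-1):
        worst=[1e9,1e9,'']
        for s in np.linspace(0,1,15):
            y,z,t=W[k]+(W[k+1]-W[k])*s
            L=rot(LAD,np.radians(t))+[y,z];G=rot(GR,np.radians(t+lean0))+[y,z]
            a=[sd(L,b).min() for b in boxes()];g=[sd(G,b).min() for b in boxes()+[PULL]]
            if min(a)<worst[0]: worst[0]=min(a);worst[2]='cfwe'[int(np.argmin(a))]
            worst[1]=min(worst[1],min(g))
        print(W[k+1],'ladle',round(worst[0],1),worst[2],'grip',round(worst[1],1))
E
python3 - <<'E'
from path import *
W=[(34,48,0),(34,62,0),(45,82,8),(70,100,16),(95,125,24),(115,160,35),(120,200,40),(120,300,40)]
for l in (0,-15): print(l);check(W,l)
E
```

```text
0
[34. 62.  0.] ladle 0.0 f grip 13.0
[45. 82.  8.] ladle 7.9 f grip 26.0
[ 70. 100.  16.] ladle 1.2 f grip 40.1
[ 95. 125.  24.] ladle 1.2 f grip 57.6
[115. 160.  35.] ladle 3.2 f grip 73.1
[120. 200.  40.] ladle 10.3 f grip 83.8
[120. 300.  40.] ladle 6.8 c grip 113.0
-15
[34. 62.  0.] ladle 0.0 f grip 18.3
[45. 82.  8.] ladle 7.9 f grip 32.3
[ 70. 100.  16.] ladle 1.2 f grip 46.4
[ 95. 125.  24.] ladle 1.2 f grip 72.1
[115. 160.  35.] ladle 3.2 f grip 73.8
[120. 200.  40.] ladle 10.3 f grip 81.1
[120. 300.  40.] ladle 6.8 c grip 115.1
```

Run:
```python
from path import *
W=[(34,48,0),(34,66,0),(50,85,6),(75,108,14),(105,142,24),(130,180,33),(135,240,36),(135,320,36)]
check(W,0)
W=[(34,48,0),(34,68,0),(60,90,8),(90,118,17),(120,155,27),(140,190,35),(140,250,37),(140,320,37)]
check(W,0)
from path import *
y,z,t=W[-1];print((rot(LAD,np.radians(t))+[y,z]).min(0))
```

```text
[34. 66.  0.] ladle 0.0 f grip 13.0
[50. 85.  6.] ladle 10.6 c grip 29.8
[ 75. 108.  14.] ladle 7.1 c grip 46.7
[105. 142.  24.] ladle 6.8 c grip 69.4
[130. 180.  33.] ladle 10.9 c grip 74.6
[135. 240.  36.] ladle 6.2 c grip 92.1
[135. 320.  36.] ladle 18.9 c grip 144.0
[34. 68.  0.] ladle 0.0 f grip 13.0
[60. 90.  8.] ladle 7.6 w grip 31.8
[ 90. 118.  17.] ladle 6.6 w grip 53.3
[120. 155.  27.] ladle 9.6 c grip 70.9
[140. 190.  35.] ladle 16.5 c grip 75.3
[140. 250.  37.] ladle 16.6 c grip 95.6
[140. 320.  37.] ladle 29.5 c grip 152.1
[  4.50825872 173.7097252 ]
```

Run:
```python
from path import *
W=[(34,48,0),(34,66,0),(52,86,7),(80,111,15.5),(115,150,26),(140,190,35),(140,250,37),(140,340,37)]
check(W,0)
```

```text
[34. 66.  0.] ladle 0.0 f grip 13.0
[52. 86.  7.] ladle 10.9 c grip 29.8
[ 80.  111.   15.5] ladle 8.5 c grip 47.3
[115. 150.  26.] ladle 8.8 c grip 72.5
[140. 190.  35.] ladle 14.6 c grip 73.9
[140. 250.  37.] ladle 16.6 c grip 95.6
[140. 340.  37.] ladle 29.5 c grip 152.1
```

Emit:
jog_arm([
  [0.5, [-0.018, 0.02, 0.003], [0, 0, 0]],
  [0.5, [0, 0.033, 0], [0, 0, 0]],
  [0.5, [0, 0.033, 0], [0, 0, 0]],
  [0.5, [0, 0.033, 0], [0, 0, 0]],
  [0.5, [0, 0.02, 0], [0, 0, 0]],
  [0.5, [0, 0, 0], [0, 0, 0]],
  [0.5, [0, 0, 0], [0, 0, 0]],
])

```text
clock: 4.9
tcp_pos: [0.5554, 0.0708, 0.1136]
orientation: [-1.161, 1.287, -1.286]
contact_force: [1.1, 0.1, 0.6]
grip_width: 0.0427
```

Run:
```python
from plan import *
show();f=r.grab_frame('wrist');save('w5',f)
```

```text
t 4.9 bin tcp [  3.5  27.1 113.6] w 42.7 F [1.1 0.1 0.6]
tool axes in bin cols x,y,z:
 [[-0.002 -0.002  1.   ]
 [-1.    -0.002 -0.002]
 [ 0.002 -1.    -0.002]]
```

View pics/w5.png

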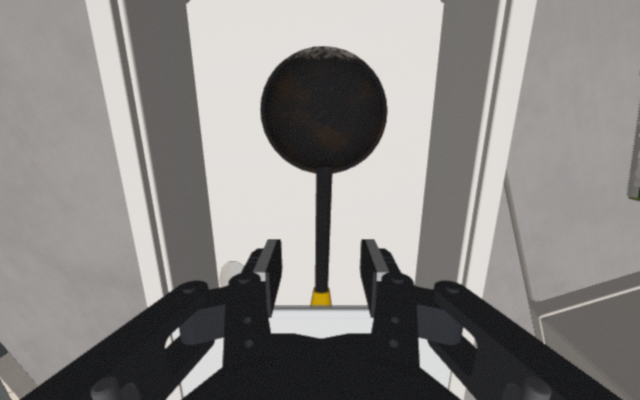

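Emit:
jog_arm([
  [0.5, [-0.007, 0.02, 0], [0, 0, 0]],
  [0.5, [0, 0.022, 0], [0, 0, 0]],
  [0.5, [0, 0.017, 0], [0, 0, 0]],
  [0.5, [0, 0.006, 0], [0, 0, 0]],
  [0.5, [0, 0, 0], [0, 0, 0]],
  [0, [0, 0, 0], [0, 0, 0]],
  [0, [0, 0, 0], [0, 0, 0]],
  [0, [0, 0, 0], [0, 0, 0]],
  [0, [0, 0, 0], [0, 0, 0]],
  [0, [0, 0, 0], [0, 0, 0]],
], force=60)

```text
clock: 5.78
tcp_pos: [0.558, 0.0796, 0.0509]
orientation: [-1.156, 1.283, -1.286]
contact_force: [-1.2, -0.5, 7.1]
grip_width: 0.0089
```

Run:
```python
from plan import *
show();f=r.grab_frame('wrist');save('w6',f)
```

```text
t 5.78 bin tcp [ 5.2 36.2 50.9] w 8.9 F [-1.2 -0.5  7.1]
tool axes in bin cols x,y,z:
 [[-0.001  0.003  1.   ]
 [-1.     0.001 -0.001]
 [-0.001 -1.     0.003]]
```

View pics/w6.png

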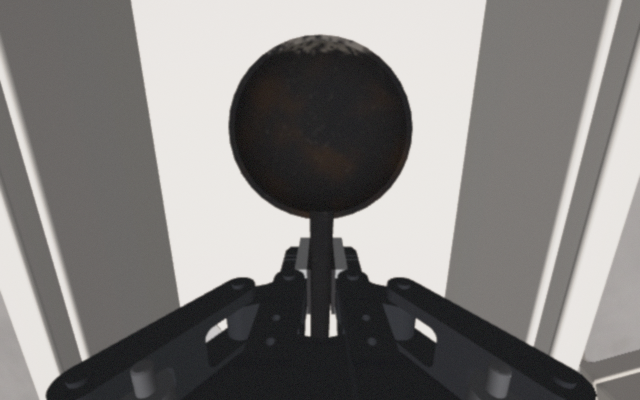

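Neck is held (opening 8.9 mm, bowl straight ahead). Lifting a little first.

Emit:
jog_arm([
  [0, [0, -0.004, 0], [0, 0, 0]],
  [0, [0, -0.007, 0], [0, 0, 0]],
  [0, [0, -0.007, 0], [0, 0, 0]],
  [0, [0, 0, 0], [0, 0, 0]],
  [0, [0, 0, 0], [0, 0, 0]],
])

```text
clock: 6.25
tcp_pos: [0.557, 0.0797, 0.068]
orientation: [-1.158, 1.284, -1.285]
contact_force: [-0.4, 0.3, -0.7]
grip_width: 0.0083
```

```bash
cat > nxt.py <<'E'
from plan import *
from scipy.interpolate import interp1d
def rows(cur,W,step):
    P=np.array([cur]+W,float);s=np.r_[0,np.cumsum(np.linalg.norm(np.diff(P[:,:2],axis=0),axis=1))]
    n=int(np.ceil(s[-1]/step));Q=interp1d(s,P,axis=0)(np.linspace(0,s[-1],n+1))
    for k in range(n):
        dy,dz,dt=Q[k+1]-Q[k];t=np.radians(Q[k][2]);c,si=np.cos(t),np.sin(t)
        print([round(-(dy*c+dz*si)/1e3,4),round((dy*si-dz*c)/1e3,4),0],[0,0,round(dt,1)])
def pose():
    o,M,p=show();b=tb(p)*1e3;A=B.T@M;th=np.degrees(np.arctan2(A[1,1],-A[2,1]));print('lean',th.round(2));return [b[1],b[2],th]
E
python3 - <<'E'
from nxt import *
c=pose();c[2]=0
rows([36,69,0],[(54,88,7),(82,113,15.5),(117,152,26)],13)
f=r.grab_frame('wrist');save('w7',f)
E
```

```text
t 6.25 bin tcp [ 4.2 36.1 68. ] w 8.3 F [-0.4  0.3 -0.7]
tool axes in bin cols x,y,z:
 [[ 0.     0.001  1.   ]
 [-1.     0.     0.   ]
 [-0.    -1.     0.001]]
lean 0.03
[np.float64(-0.0089), np.float64(-0.0094), 0] [0, 0, np.float64(3.5)]
[np.float64(-0.0094), np.float64(-0.0088), 0] [0, 0, np.float64(3.5)]
[np.float64(-0.0106), np.float64(-0.0074), 0] [0, 0, np.float64(2.9)]
[np.float64(-0.011), np.float64(-0.0068), 0] [0, 0, np.float64(2.9)]
[np.float64(-0.0112), np.float64(-0.0063), 0] [0, 0, np.float64(2.9)]
[np.float64(-0.0109), np.float64(-0.0069), 0] [0, 0, np.float64(2.6)]
[np.float64(-0.0112), np.float64(-0.0064), 0] [0, 0, np.float64(2.6)]
[np.float64(-0.0115), np.float64(-0.0059), 0] [0, 0, np.float64(2.6)]
[np.float64(-0.0117), np.float64(-0.0054), 0] [0, 0, np.float64(2.6)]
```

View pics/w7.png

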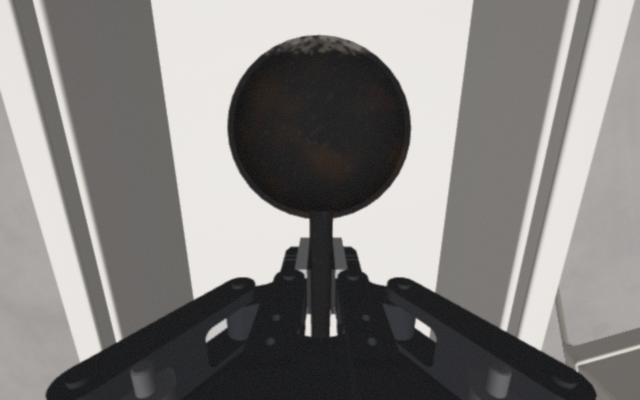

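The bowl stayed fixed in the wrist view (320,125) while the floor receded: held rigidly. Begin tilt and draw.

Emit:
jog_arm([
  [0, [-0.009, -0.0095, 0], [0, 0, 3.5]],
  [0, [-0.0095, -0.009, 0], [0, 0, 3.5]],
  [0, [-0.0105, -0.0075, 0], [0, 0, 3]],
  [0, [-0.011, -0.007, 0], [0, 0, 3]],
  [0, [-0.011, -0.0065, 0], [0, 0, 2.5]],
  [0, [0, 0, 0], [0, 0, 0]],
  [0, [0, 0, 0], [0, 0, 0]],
])

```text
clock: 6.88
tcp_pos: [0.5613, 0.1249, 0.1124]
orientation: [-0.947, 1.389, -1.086]
contact_force: [-0.8, -0.6, -1.3]
grip_width: 0.0088
```

Run:
```python
from nxt import *
from path import check
import pickle
c=pose();W=[(82,113,15.5),(117,152,26),(142,192,35)]
W=[(117,152,26),(142,192,35)]
rows(c,W,13);check([c]+W,0)
f=r.grab_frame('side');save('s7',f);im=cv2.imread('pics/s7.png');cv2.imwrite('pics/s7z.png',cv2.resize(im[120:280,220:420],None,fx=4,fy=3.7,interpolation=cv2.INTER_CUBIC))
```

```text
t 6.88 bin tcp [  3.8  81.5 112.4] w 8.8 F [-0.8 -0.6 -1.3]
tool axes in bin cols x,y,z:
 [[-0.001  0.     1.   ]
 [-0.964  0.266 -0.001]
 [-0.266 -0.964 -0.   ]]
lean 15.44
[np.float64(-0.0106), np.float64(-0.0068), 0] [0, 0, np.float64(2.5)]
[np.float64(-0.0108), np.float64(-0.0063), 0] [0, 0, np.float64(2.5)]
[np.float64(-0.0111), np.float64(-0.0058), 0] [0, 0, np.float64(2.5)]
[np.float64(-0.0113), np.float64(-0.0053), 0] [0, 0, np.float64(2.5)]
[np.float64(-0.0108), np.float64(-0.0063), 0] [0, 0, np.float64(2.4)]
[np.float64(-0.0108), np.float64(-0.0063), 0] [0, 0, np.float64(2.4)]
[np.float64(-0.0111), np.float64(-0.0058), 0] [0, 0, np.float64(2.4)]
[np.float64(-0.0113), np.float64(-0.0054), 0] [0, 0, np.float64(2.4)]
[117. 152.  26.] ladle 8.0 c grip 72.2
[142. 192.  35.] ladle 14.3 c grip 74.3
```

View pics/s7z.png

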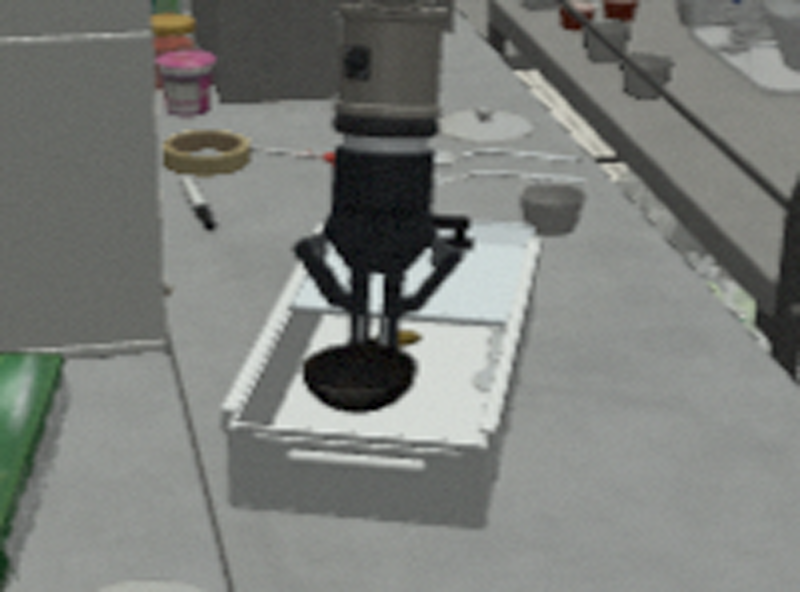

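Side view: bowl raised, clear of the rails, handle still under the cover edge; forces ~1 N. Continue.

Emit:
jog_arm([
  [0, [-0.011, -0.0065, 0], [0, 0, 2.5]],
  [0, [-0.011, -0.006, 0], [0, 0, 2.5]],
  [0, [-0.011, -0.0055, 0], [0, 0, 2.5]],
  [0, [-0.0115, -0.0055, 0], [0, 0, 2.5]],
  [0, [0, 0, 0], [0, 0, 0]],
])

```text
clock: 7.35
tcp_pos: [0.5651, 0.1599, 0.1498]
orientation: [-0.809, 1.443, -0.953]
contact_force: [0.3, -0.2, -1.0]
grip_width: 0.0087
```

Run:
```python
from nxt import *
from path import check
c=pose()
W=[(142,192,35),(142,250,37)]
rows(c,W,13);check([c]+W,0)
f=r.grab_frame('wrist');save('w8',f)
```

```text
t 7.35 bin tcp [  4.  116.7 149.8] w 8.7 F [ 0.3 -0.2 -1. ]
tool axes in bin cols x,y,z:
 [[-0.     0.     1.   ]
 [-0.902  0.431 -0.   ]
 [-0.431 -0.902  0.   ]]
lean 25.55
[np.float64(-0.0099), np.float64(-0.0066), 0] [0, 0, np.float64(2.3)]
[np.float64(-0.0102), np.float64(-0.0062), 0] [0, 0, np.float64(2.3)]
[np.float64(-0.0104), np.float64(-0.0058), 0] [0, 0, np.float64(2.3)]
[np.float64(-0.0106), np.float64(-0.0054), 0] [0, 0, np.float64(2.3)]
[np.float64(-0.0073), np.float64(-0.0092), 0] [0, 0, np.float64(0.7)]
[np.float64(-0.0069), np.float64(-0.0097), 0] [0, 0, np.float64(0.4)]
[np.float64(-0.007), np.float64(-0.0097), 0] [0, 0, np.float64(0.4)]
[np.float64(-0.007), np.float64(-0.0096), 0] [0, 0, np.float64(0.4)]
[np.float64(-0.0071), np.float64(-0.0096), 0] [0, 0, np.float64(0.4)]
[142. 192.  35.] ladle 14.6 c grip 72.6
[142. 250.  37.] ladle 18.5 c grip 96.7
```

View pics/w8.png

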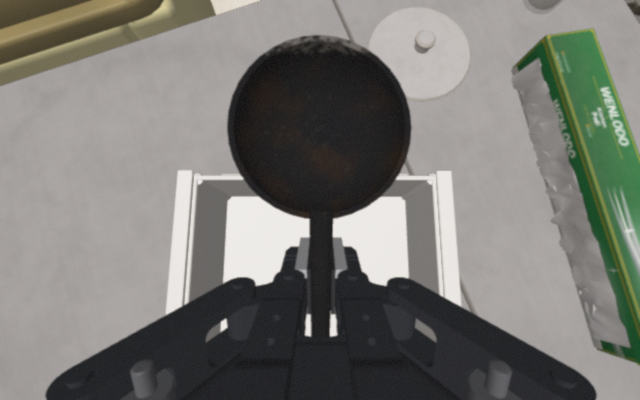

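Emit:
jog_arm([
  [0, [-0.01, -0.0065, 0], [0, 0, 2.3]],
  [0, [-0.01, -0.006, 0], [0, 0, 2.3]],
  [0, [-0.0105, -0.006, 0], [0, 0, 2.3]],
  [0, [-0.0105, -0.0055, 0], [0, 0, 2.3]],
  [0, [-0.0075, -0.009, 0], [0, 0, 0.7]],
  [0, [-0.007, -0.0097, 0], [0, 0, 0.5]],
  [0, [-0.007, -0.0097, 0], [0, 0, 0.5]],
  [0, [-0.007, -0.0097, 0], [0, 0, 0]],
  [0, [-0.007, -0.0097, 0], [0, 0, 0]],
  [0, [0, 0, 0], [0, 0, 0]],
])

```text
clock: 8.23
tcp_pos: [0.5687, 0.1853, 0.2532]
orientation: [-0.657, 1.486, -0.81]
contact_force: [0.8, 0.7, -0.6]
grip_width: 0.0085
```

Run:
```python
from nxt import *
from path import check
c=pose()
W=[(142,350,c[2])]
rows(c,W,18);check([c]+W,0)
f=r.grab_frame('side');save('s9',f)
```

```text
t 8.23 bin tcp [  5.  142.3 253.2] w 8.5 F [ 0.8  0.7 -0.6]
tool axes in bin cols x,y,z:
 [[ 0.003  0.004  1.   ]
 [-0.805  0.593  0.   ]
 [-0.593 -0.805  0.005]]
lean 36.4
[np.float64(-0.0095), np.float64(-0.013), 0] [0, 0, np.float64(0.0)]
[np.float64(-0.0095), np.float64(-0.013), 0] [0, 0, np.float64(0.0)]
[np.float64(-0.0095), np.float64(-0.013), 0] [0, 0, np.float64(0.0)]
[np.float64(-0.0095), np.float64(-0.013), 0] [0, 0, np.float64(0.0)]
[np.float64(-0.0095), np.float64(-0.013), 0] [0, 0, np.float64(0.0)]
[np.float64(-0.0095), np.float64(-0.013), 0] [0, 0, np.float64(0.0)]
[142.         350.          36.40229905] ladle 32.9 c grip 154.7
```

View pics/s9.png

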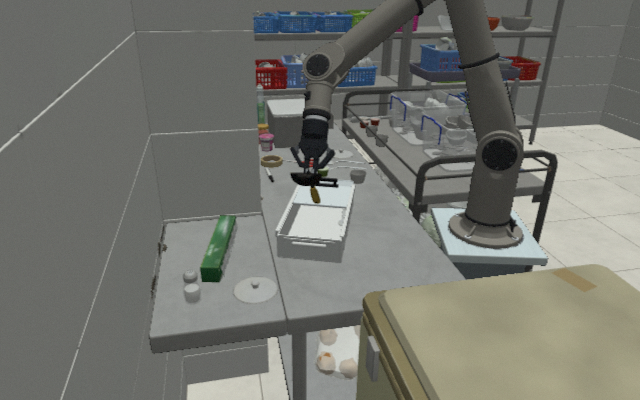

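Emit:
jog_arm([
  [0, [-0.0095, -0.013, 0], [0, 0, 0]],
  [0, [-0.0095, -0.013, 0], [0, 0, 0]],
  [0, [-0.0095, -0.013, 0], [0, 0, 0]],
  [0, [-0.0095, -0.013, 0], [0, 0, 0]],
  [0, [-0.0095, -0.013, 0], [0, 0, 0]],
  [0, [-0.006, -0.008, 0], [0, 0, 0]],
  [0, [-0.003, -0.004, 0], [0, 0, 0]],
  [0, [0, 0, 0], [0, 0, 0]],
  [0, [0, 0, 0], [0, 0, 0]],
  [0, [0, 0, 0], [0, 0, 0]],
])

```text
clock: 9.12
tcp_pos: [0.5669, 0.1844, 0.3442]
orientation: [-0.66, 1.492, -0.809]
contact_force: [-0.6, -0.1, -1.5]
grip_width: 0.0088
```

Run:
```python
from nxt import *
from path import *
c=pose();print('lowest (model)',(rot(LAD,np.radians(c[2]))+c[:2]).min(0))
print(np.abs(r.get_obs()['qvel']).max())
for n in('side','scene','wrist'):
    f=r.grab_frame(n);save(n+'10',f)
    if n!='wrist':
        P=cloud(f);T=(P-O)@B*1e3
        hsv=cv2.cvtColor(f['image'],cv2.COLOR_RGB2HSV)
        m=(hsv[...,0]>12)&(hsv[...,0]<32)&(hsv[...,1]>120)&(abs(T[...,0])<60)&(T[...,2]>60)&(abs(T[...,1])<250)
        print(n,m.sum(),np.percentile(T[m],[0,5,50,95],axis=0).round(0).tolist() if m.sum() else '')
        if n=='side':
            p=(T[...,2]>98)&(T[...,2]<125)&(abs(T[...,0])<60)&(T[...,1]<50)&(T[...,1]>-200); print('pull',p.sum(),np.median(T[p],axis=0).round(0) if p.sum() else '')
a=cv2.imread('pics/side10.png')[60:300,180:420];b=cv2.imread('pics/scene10.png')[40:280,200:520]
cv2.imwrite('pics/fin.png',cv2.resize(np.hstack([a,b]),None,fx=1.42,fy=1.42*1.5))
```

```text
t 9.12 bin tcp [  3.3 141.3 344.2] w 8.8 F [-0.6 -0.1 -1.5]
tool axes in bin cols x,y,z:
 [[-0.001 -0.002  1.   ]
 [-0.805  0.593  0.   ]
 [-0.593 -0.805 -0.002]]
lean 36.37
lowest (model) [  4.28157562 199.30752482]
0.003593878527038045
side 126 [[-32.0, 14.0, 200.0], [-18.0, 18.0, 205.0], [-2.0, 64.0, 248.0], [7.0, 227.0, 373.0]]
pull 94 [  -6. -161.  112.]
scene 260 [[-21.0, 4.0, 200.0], [-11.0, 9.0, 208.0], [-4.0, 46.0, 248.0], [9.0, 87.0, 290.0]]
```

View pics/fin.png

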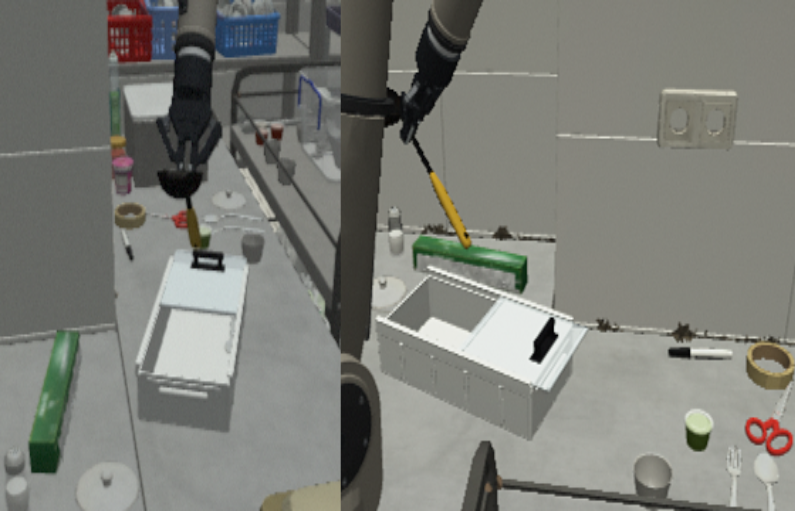

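View pics/wrist10.png

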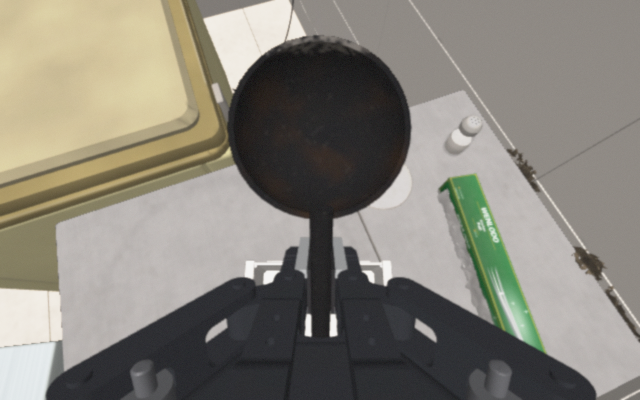

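Ladle hangs free, with its handle tip at z≈0.20 m. The lid is open, with the pull at about −0.16, and the cup, portion pot and pot lid stand where they were. Handing in.

```bash
python3 -c "
from bench import r
print(r.hand_in())"
```

```text
the job is handed in; nothing more can be done
None
```

I slid the lid back to its end stop, gripped the ladle by its neck and drew it out slantwise while tilting the bowl up about 36°. I handed in at 9.3 s with the ladle held still in the air. `hand_in` gives no verdict, so these are my own checks.

- **Lid:** It was already about 25 mm open at the start. At the end stop the push force rose from 5 to 9 N with no more movement. The last side view put the pull at y ≈ −161 mm, against −165 mm fully open. I think that gap is because the camera sees the pull's near side.
- **Ladle height:** Its lowest point is about 200 mm above the table in both cameras, and my geometry model gives 199 mm. That is about 80 mm above the top of the pull bar and about 105 mm above the rails.
- **Drawing out:** Wrist-force readings between moves stayed under about 2 N. The largest I read at any time was about 9 N, against the lid stop. The model's smallest clearance to the cover edge was about 8 mm.
- **Grip:** The bowl stayed in the same place in the wrist view throughout, so the ladle did not slip. The gripper reads 8.8 mm where the neck should be 11 mm; I put this down to the pads giving under 60 N.
- **Bystanders:** The cup, portion pot and pot lid look unmoved in the last pictures. I judged this by eye and did not measure them.

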